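# Set the supply selector and switch on

### The job

Set the supply box to the green lamp: pull the sprung black knob up out of its slot, turn its pointer to the green lamp, feel around there for the slot (it lies a little to one side) and let the knob drop fully home, without forcing the index key against its slotted plate. Only then press the white button fully in and let go. Do not press the red button, and leave the other things on the bench and box where they are.

Things in the scene. Friction and masses are not known exactly. Their poses are not given: they have to be found in the camera images.
- panel: grey supply box fixed to the table, 250 (its x) x 340 (its y) x 80 high; origin at the centre of its underside, x axis towards its row of red and black binding posts (24 high, at x +105), z up. On its flat top: black selector knob on a white dial with four coloured lamps, a white push button and a red one
- selector: fixed foot of the selector, at panel x 0, y +50; origin on the knob's vertical turning axis, in the top face of the supply box; axes parallel to the box's. Hidden under the knob's skirt is a fixed steel plate with a wide park slot about the selector's +x direction (the start, about 9 degrees of play each way) and one narrow slot for each lamp
- selector_lift (a joint): how far the knob is pulled up, m: 0 fully home, 0.008 and more the key is clear of the slots (it reads 0.007 to 0.008 while the key rides on top of the plate), 0.016 upper stop. A spring pushes it down with 4 N at 0 and 5.6 N at 0.008, 200 N/m; damped, 70 N s/m
- selector_knob (a joint): angle of the knob's pointer from the selector's +x axis, rad, positive anticlockwise from above; turns freely (about 0.02 N m) when lifted; stops at +-1.74
- knob_grip (a point): point on the knob's axis, 22 above the skirt's top, at which to pinch its bar; its x axis points along the bar towards the white pointer end. The black bar is 52 long, 12 thick, and rises 30 above the flat round skirt (66 diameter, 6 thick); this point is 8 below the bar's top and 39.5 above the supply box's top when home
- knob_pointer (a point): rim of the skirt under the white pointer end, 32 from the axis. Under it hangs the index key, 5 wide, 26 from the axis, that drops 8 deep into slots 2 wider than itself. Each slot lies 7 to 13 degrees to one or other side of its lamp: feel for it by turning slowly, fingers eased, the key riding on the plate under the spring alone, till it drops. Slots of other lamps are 30 degrees or more off
- start (a joint): travel of the white push button, m: 0 out, 0.006 fully pressed (5 N); counts as pressed from 0.0045
- start_top (a point): centre of the top of the white push button, 26 diameter, 18 above the supply box, at panel x -35, y -75; pressed straight down
- stop (a joint): travel of the red push button, m, like the white one; 63 beside it at panel x -35, y -138; not to be pressed
- lamp_green_top (a point): top of the small green lamp, 16 diameter, 4 above the supply box, 52 from the knob's axis; the four lamps stand 38 and 64 degrees to either side of the selector's +x axis, colours in any order
- lamp_yellow_top (a point): top of the small yellow lamp, 16 diameter, 4 above the supply box, 52 from the knob's axis; the four lamps stand 38 and 64 degrees to either side of the selector's +x axis, colours in any order
- lamp_red_top (a point): top of the small red lamp, 16 diameter, 4 above the supply box, 52 from the knob's axis; the four lamps stand 38 and 64 degrees to either side of the selector's +x axis, colours in any order
- lamp_blue_top (a point): top of the small blue lamp, 16 diameter, 4 above the supply box, 52 from the knob's axis; the four lamps stand 38 and 64 degrees to either side of the selector's +x axis, colours in any order
- fusebox: yellow plastic fuse box, 45 x 30 x 18, lying loose on the supply box; bystander
- sparecap: blue cap, 26 diameter, 16 high, standing loose on the supply box; bystander
- meter: yellow hand multimeter, 85 x 170 x 35, loose on the table; bystander
- driver: screwdriver with red handle, lying loose on the table; bystander
- tape: blue tape ring, 68 diameter, 19 high, loose on the table; bystander
- mug: white mug, 80 diameter, 90 high, loose on the table; bystander
- cleaner: bottle with red cap, 56 diameter, 150 high, loose on the table; bystander

How it is judged:
By the outcome, as a careful person would: the job done as asked, in the order asked, and still so for the second after the job is handed in, with the robot touching nothing.
It also fails if it takes over 62 s, if anything falls off the work surface, if the arm or the gripper's body presses on something with over 40 N, if the wrist force passes 120 N, or if a joint passes its speed limit or range.

### The arm

A 6-joint arm with a two-finger parallel gripper is mounted at the origin on the work surface. World frame = base frame: x ahead of the robot, y to its left, z up, the work surface at z = 0. Lengths are in m, angles in rad, forces in N, time in s.
With the tool pointing down it reaches from about 0.25 to 0.775 m from the base axis. Payload 4 kg.
Tool frame: the origin (TCP) lies at the very end of the fingers, on their centre line; the grasp point (between the pads) lies 19 mm behind it; z points along the fingers, y is the direction in which the jaws open and shut (so a half turn about z gives the same grasp; the last joint's range is limited). The gripper opens to 85 mm and grips with 20 to 120 N. Pads are 22 mm wide; open, the fingers measure 114 mm over their backs; the gripper's body (76 mm by 85 mm) begins 54 mm behind the grasp point. The pads swing forward as they close: fully open they stand 13 mm farther back than shut.
Start: joints at [1.011, 0.087, 1.371, -0, 1.684, -0.103], TCP at [0.243, 0.494, 0.202] pointing down, gripper open.
Joint ranges: [-3.1, 3.1], [-0.76, 2.03], [0.27, 2.55], [-1.08, 4.22], [0.17, 2.65], [-2.57, 2.57]. Speed limits (rad/s): [2.79, 2.79, 3.14, 3.14, 3.14, 3.14].

### API

Orientations are given as [roll, pitch, yaw] about the fixed x, y, z axes, in that order (R = Rz(yaw) Ry(pitch) Rx(roll)).
In Python, from cell import r gives the robot as it stands. The module is installed in compiled form; this text tells all that it offers.
- The arm moves only by the tool drive_tool, never from a script. Its argument "moves" is a list of rows, each an object of numbers: "dx", "dy", "dz": the shift along the tool's x, y, z in m; "ax", "ay", "az": the turn, a rotation vector about the tool's x, y, z in degrees; "fingers": the finger opening in m, from 0 to 0.0854. A call has exactly 5 rows; each row is the pose to reach, as a shift and turn from the pose measured when the call began, along the tool's axes at that moment; what a row does not reach only later rows make up. A row lasts 1/10 s, in which the tool goes at most 50 mm and 8.59 degrees, less where a joint would pass 70% of its speed; a pose out of reach is approached as far as the arm can. A call with a gripper value outside its range is refused whole. The fingers move at their own pace and stop on an object; the grip force is fixed at half the most. Time passes only in rows, so rows that repeat a pose let the fingers close, or fill a call up. It gives the time, the measured TCP pose, the force and the opening at its end, in the units of the state.
- r.get_state(): the state, without advancing time (a new reading comes with each control period).
- r.camera(name): name is "side" or "top" or "wrist"; returns a dict with "image" (480x640x3 uint8, red, green, blue), "depth" (480x640 float32, m along the optical axis (not along the pixel's ray), 0 where there is no reading), "K" (3x3 intrinsics, pixels), "cam_to_world" (4x4, takes a point from camera to world coordinates). Camera axes: x right, y down, z forward; pixel columns grow to the right and rows downward; lengths in m; the calibration is good to about 2 mm. The wrist camera is an equidistant fisheye: a pixel r from the principal point sees the ray r / f radians off the axis. A picture is of the moment at which its call begins.
- r.hand_in(): hands the job in, once; it reports no verdict.
Trained networks look in a picture, given as the dict that the camera call returned (one of the last four; its "shot" number tells which), for a name from the list of things; names that differ only in an ending like _2 or _b are one class to them, and where a whole thing is asked for, a point or a joint stands for the part that bears it (a point fixed in the world has none). Each returns a list of dicts, best first, with "p" (0 to 1); they miss things now and then, are a little off and sometimes report something else, mostly with a low value. They report only what shows in the picture. A call takes as long as a camera call.
- r.boxes_of(picture, thing): "extent" ([left, top, right, bottom] in pixels, round what is visible of it).
The state is a dict: "clock": time; "qpos": joint angles; "qvel": joint speeds; "joint_torque": joint torques, N m; "position": TCP position; "orientation": TCP orientation; "wrist_force": force on the tool from outside, world axes, zero at the start; "torque": the same for the moment, N m; "grip_width": opening from 0.0 (shut) to 1.0 (fully open).
Only numpy, scipy, OpenCV 4.12 (cv2) and the standard library are available. Lean on these libraries where they do the work, as an engineer would, in place of code of your own. Each camera call takes 0.05 s, during which the arm holds its last target.

## Working session

There is one attempt and no reset: what is moved stays moved. The work goes in short steps, Python scripts to look and compute and a tool call to move; the robot and the scene stay as the last step left them, time stands still between calls to the robot, and variables do not carry over. Pictures are saved under pics/ and viewed, and the job is handed in when it is done.

Besides the shell and the picture viewer there is one more tool, called after "Request:" as name(argument=value, ...) on one line, values as JSON. drive_tool: Moves the arm, as the interface text tells. Its arguments: {"type":"object","properties":{"moves":{"type":"array","items":{"type":"object","properties":{"dx":{"type":"number"},"dy":{"type":"number"},"dz":{"type":"number"},"ax":{"type":"number"},"ay":{"type":"number"},"az":{"type":"number"},"fingers":{"type":"number"}}}}},"required":["moves"]}

```bash
mkdir -p pics
python3 - <<'E'
from cell import r
import cv2,numpy as np
print(r.get_state())
for n in ("top","side"):
    c=r.camera(n); cv2.imwrite(f"pics/{n}0.png",c["image"][:,:,::-1]); print(n,c["K"],c["cam_to_world"])
    np.savez(f"{n}0.npz",**{k:c[k] for k in("image","depth","K","cam_to_world")})
    for t in("panel","selector_knob","start","stop","lamp_green_top","knob_pointer"):
        print(t,[(np.round(b["extent"]),round(b["p"],2)) for b in r.boxes_of(c,t)[:2]])
E
```

```text
{'clock': 0.0, 'qpos': array([ 1.01088493e+00,  8.79651645e-02,  1.37229200e+00,  2.18149238e-05,
        1.68358554e+00, -1.03086212e-01]), 'qvel': array([ 0.00037564,  0.00216584,  0.00182198,  0.00131906, -0.00077736,
       -0.00152838]), 'joint_torque': array([-1.37009487e-03, -3.51867127e+01, -3.13273358e+01, -6.65996436e-05,
        1.07111782e-02, -1.15812480e-06]), 'position': array([0.24229175, 0.49312092, 0.20051449]), 'orientation': array([-3.13935678e+00, -2.53104748e-04,  2.68476962e+00]), 'wrist_force': array([ 0.50895099,  0.09094535, -0.00082863]), 'torque': array([-0.00444146,  0.00146405, -0.02022986]), 'grip_width': 0.9994036473380861}
top [[471.41411579   0.         325.20212311]
 [  0.         471.41411579 241.68794232]
 [  0.           0.           1.        ]] [[-0.00426733 -0.99804882  0.06229233  0.41823718]
 [-0.99946517  0.00223714 -0.03262474  0.02041028]
 [ 0.03242173 -0.06239823 -0.99752458  1.17465529]
 [ 0.          0.          0.          1.        ]]
panel [(array([251., 135., 412., 262.]), 0.8), (array([370., 167., 381., 184.]), 0.51)]
selector_kno
[... 281 characters left out ...]
]), 0.66), (array([151., 288., 179., 313.]), 0.42)]
side [[499.67061734   0.         317.74655923]
 [  0.         499.67061734 232.64568487]
 [  0.           0.           1.        ]] [[ 0.85357895 -0.341727    0.39322465 -0.0460811 ]
 [-0.52052424 -0.52844535  0.67067132 -0.9776839 ]
 [-0.02138875 -0.77715389 -0.62894702  1.00037489]
 [ 0.          0.          0.          1.        ]]
panel [(array([272., 191., 414., 299.]), 0.59)]
selector_knob [(array([320., 208., 338., 224.]), 0.84)]
start []
stop [(array([361., 253., 372., 260.]), 0.43)]
lamp_green_top [(array([273., 189., 414., 300.]), 0.62)]
knob_pointer [(array([314., 207., 338., 227.]), 0.84), (array([205., 199., 229., 215.]), 0.5)]
```

Run:
```python
import cv2
a=cv2.imread("pics/top0.png")[120:280,240:430];cv2.imwrite("pics/top0c.png",cv2.resize(a,None,fx=4,fy=3.75,interpolation=2) if 0 else cv2.resize(a,None,fx=3.7,fy=3.7,interpolation=cv2.INTER_CUBIC))
```

```text
(no output)
```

View pics/top0.png

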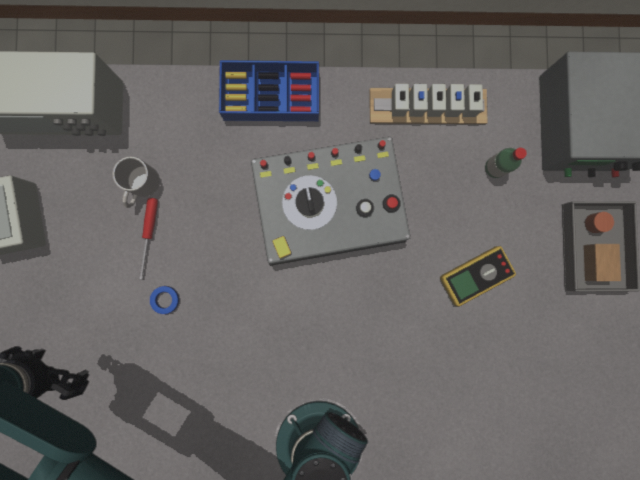

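View pics/top0c.png

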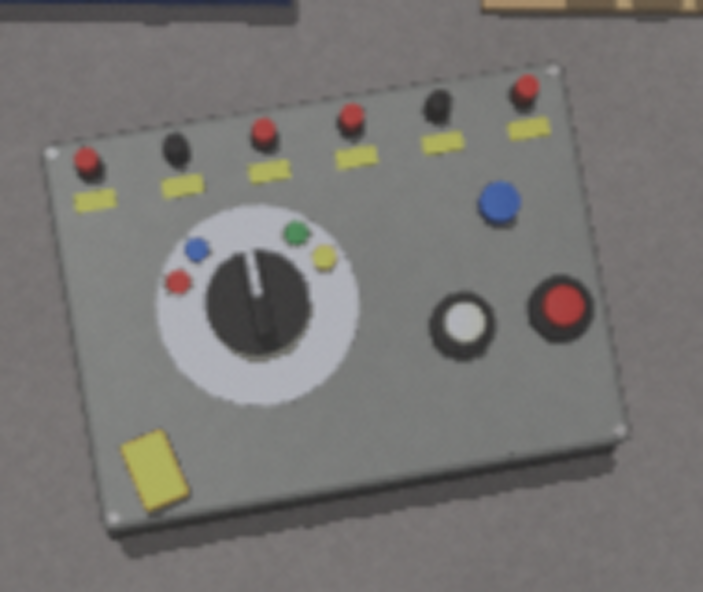

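View pics/side0.png

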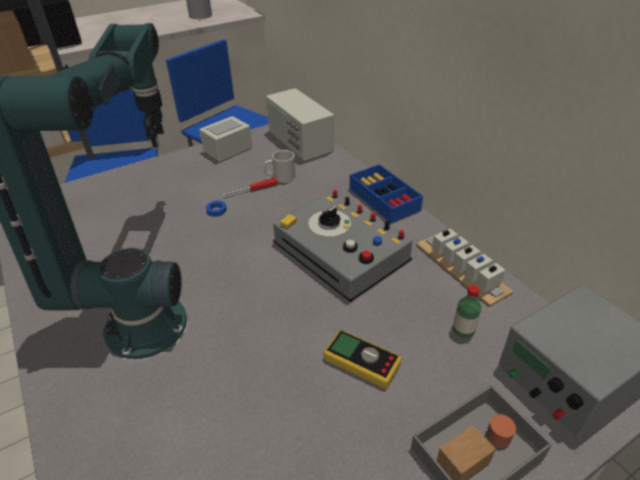

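```bash
cat > h.py <<'E'
import numpy as np
from scipy.spatial.transform import Rotation as Ro
def at_z(c,u,v,z):
    K=c["K"];T=c["cam_to_world"];d=T[:3,:3]@np.linalg.solve(K,[u,v,1.]);o=T[:3,3]
    return o+d*(z-o[2])/d[2]
E
python3 - <<'E'
from h import *
c=np.load("top0.npz")
P=lambda u,v,z: at_z(c,240+(u+.5)/3.7-.5,120+(v+.5)/3.7-.5,z)[:2]
f=lambda a,r=.052:(r*np.cos(np.radians(a)),.05+r*np.sin(np.radians(a)))
obs=[(P(257,305,.081),(0,.05)),(P(466,321,.098),(-.035,-.075)),(P(564,304,.098),(-.035,-.138)),
(P(296,233,.084),f(-38)),(P(325,257,.084),f(-64)),(P(197,249,.084),f(38)),(P(178,282,.084),f(64))]
W=np.array([o[0] for o in obs]);M=np.array([o[1] for o in obs])
wm,mm=W.mean(0),M.mean(0);A=(M-mm).T@(W-wm);th=np.arctan2(A[0,1]-A[1,0],A[0,0]+A[1,1])
R=np.array([[np.cos(th),-np.sin(th)],[np.sin(th),np.cos(th)]]);t=wm-R@mm
print(np.degrees(th),t);print(np.round((W-(M@R.T+t))*1000,1))
print("sel",R@[0,.05]+t,"start",R@[-.035,-.075]+t,"lampgreen",R@f(-38)+t)
for q in((52,153),(556,70),(620,431),(113,518)): print(R.T@(P(*q,.08)-t))
print("pointer dir",np.degrees(np.arctan2(*(P(252,253,.115)-P(268,340,.115))[::-1])))
d=c["depth"];print(d[205:208,305:308])
E
```

```text
10.045122553768943 [ 0.58792395 -0.02795245]
[[ 0.1  0.6]
 [ 0.3 -0.4]
 [ 0.   0. ]
 [-0.4  0.3]
 [-0.4 -0.3]
 [ 0.4 -0.4]
 [-0.1  0.2]]
sel [0.57920276 0.02128109] start [ 0.56654225 -0.10790758] lampgreen [ 0.62513525 -0.00309527]
[0.11828096 0.16111711]
[ 0.11635843 -0.16478902]
[-0.11867912 -0.16148185]
[-0.11602031  0.16284481]
pointer dir 10.215745623361048
[[1.0884796 1.0859605 1.0858183]
 [1.0832989 1.0821825 1.0855079]
 [1.0824502 1.0825256 1.0843625]]
```

```bash
cat >> h.py <<'E'
def rel(s,p,yawdeg):
    R0=Ro.from_euler("xyz",s["orientation"]); G=Ro.from_euler("xyz",[180,0,yawdeg],degrees=True)
    d=R0.inv().apply(np.array(p)-s["position"]); a=np.degrees((R0.inv()*G).as_rotvec())
    print("clk %.2f"%s["clock"],"d",np.round(d,4),"a",np.round(a,2),"F",np.round(s["wrist_force"],1))
E
python3 -c "
from cell import r
from h import *
rel(r.get_state(),[.579,.0213,.2],190.05)"
```

```text
clk 0.70 d [-0.5102 -0.2755  0.0017] a [ 1.000e-02  0.000e+00 -3.622e+01] F [ 0.1 -0.6  0.4]
```

Request:
drive_tool(moves=[{"dx":-0.042,"dy":-0.023,"dz":0,"az":-8,"fingers":0.05},{"dx":-0.085,"dy":-0.046,"dz":0,"az":-16,"fingers":0.05},{"dx":-0.127,"dy":-0.069,"dz":0,"az":-24,"fingers":0.05},{"dx":-0.17,"dy":-0.092,"dz":0,"az":-30,"fingers":0.05},{"dx":-0.212,"dy":-0.115,"dz":0,"az":-36.2,"fingers":0.05}])

```text
validation failed for argument at $.mo...
```

```bash
python3 -c "
from cell import r
from h import *
rel(r.get_state(),[.579,.0213,.2],190.05)"
```

```text
clk 0.70 d [-0.5102 -0.2755  0.0017] a [ 1.000e-02  0.000e+00 -3.622e+01] F [ 0.1 -0.6  0.4]
```

Request:
drive_tool(moves=[{"dx":-0.042,"dy":-0.023,"dz":0,"ax":0,"ay":0,"az":-8,"fingers":0.05},{"dx":-0.085,"dy":-0.046,"dz":0,"ax":0,"ay":0,"az":-16,"fingers":0.05},{"dx":-0.127,"dy":-0.069,"dz":0,"ax":0,"ay":0,"az":-24,"fingers":0.05},{"dx":-0.17,"dy":-0.092,"dz":0,"ax":0,"ay":0,"az":-30,"fingers":0.05},{"dx":-0.212,"dy":-0.115,"dz":0,"ax":0,"ay":0,"az":-36.2,"fingers":0.05}])

```text
clock: 1.2
position: [0.3809, 0.2982, 0.202]
orientation: [3.141, 0.001, -2.961]
wrist_force: [1.0, 1.1, 0.7]
grip_width: 0.582
```

```bash
python3 -c "
from cell import r
from h import *
rel(r.get_state(),[.579,.0213,.2],190.05)"
```

```text
clk 1.20 d [-0.1451 -0.308   0.002 ] a [0.03 0.06 0.3 ] F [1.  1.1 0.7]
```

Request:
drive_tool(moves=[{"dx":-0.02,"dy":-0.042,"dz":0,"ax":0,"ay":0,"az":0,"fingers":0.04},{"dx":-0.04,"dy":-0.085,"dz":0,"ax":0,"ay":0,"az":0,"fingers":0.04},{"dx":-0.06,"dy":-0.127,"dz":0,"ax":0,"ay":0,"az":0,"fingers":0.04},{"dx":-0.08,"dy":-0.17,"dz":0,"ax":0,"ay":0,"az":0.3,"fingers":0.04},{"dx":-0.1,"dy":-0.212,"dz":0,"ax":0,"ay":0,"az":0.3,"fingers":0.04}])

```text
clock: 1.7
position: [0.5183, 0.1058, 0.2023]
orientation: [3.141, 0.002, -2.967]
wrist_force: [0.2, 0.5, 0.2]
grip_width: 0.469
```

```bash
python3 -c "
from cell import r
from h import *
rel(r.get_state(),[.579,.0213,.2],190.05)"
```

```text
clk 1.70 d [-0.0451 -0.0938  0.0023] a [ 0.03  0.1  -0.03] F [0.2 0.5 0.2]
```

Request:
drive_tool(moves=[{"dx":-0.02,"dy":-0.042,"dz":0,"ax":0,"ay":0,"az":0,"fingers":0.04},{"dx":-0.04,"dy":-0.08,"dz":0.01,"ax":0,"ay":0,"az":0,"fingers":0.04},{"dx":-0.045,"dy":-0.094,"dz":0.022,"ax":0,"ay":0,"az":0,"fingers":0.04},{"dx":-0.045,"dy":-0.094,"dz":0.022,"ax":0,"ay":0,"az":0,"fingers":0.04},{"dx":-0.045,"dy":-0.094,"dz":0.022,"ax":0,"ay":0,"az":0,"fingers":0.04}])

```text
clock: 2.2
position: [0.5782, 0.022, 0.1798]
orientation: [3.14, 0.0, -2.966]
wrist_force: [-0.6, 0.5, 0.4]
grip_width: 0.468
```

Run:
```python
from cell import r
from h import *
import cv2
s=r.get_state();print(s["position"],s["grip_width"])
rel(s,[.579,.0213,.103],190.05)
c=r.camera("wrist");cv2.imwrite("pics/w1.png",c["image"][:,:,::-1]);print(c["K"],c["cam_to_world"])
np.savez("w1.npz",**{k:c[k] for k in("image","depth","K","cam_to_world")})
c=r.camera("side");cv2.imwrite("pics/s1.png",cv2.resize(c["image"][150:310,240:430,::-1],None,fx=3.7,fy=3.7))
```

```text
[0.57820041 0.02195625 0.17976409] 0.468259835679476
clk 2.20 d [-0.0007 -0.0009  0.0768] a [ 0.12  0.   -0.01] F [-0.6  0.5  0.4]
[[371.64829954   0.         312.51886228]
 [  0.         371.64829954 238.80753955]
 [  0.           0.           1.        ]] [[-0.17482729  0.94654506  0.27108646  0.50878683]
 [ 0.98459773  0.167609    0.04974461  0.00906799]
 [ 0.00164898  0.27560783 -0.96126875  0.35249152]
 [ 0.          0.          0.          1.        ]]
```

View pics/w1.png

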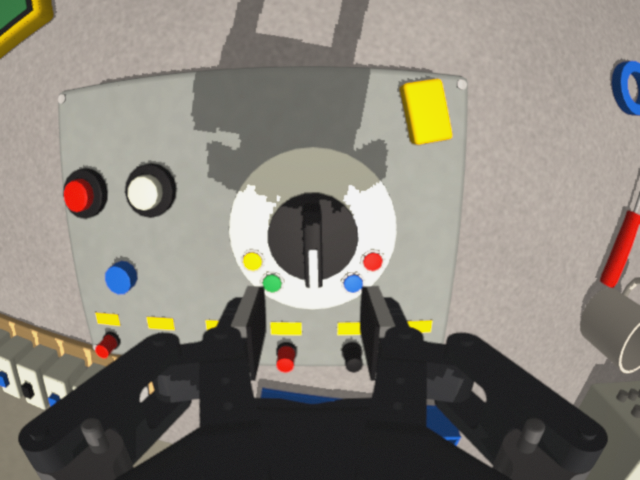

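View pics/s1.png

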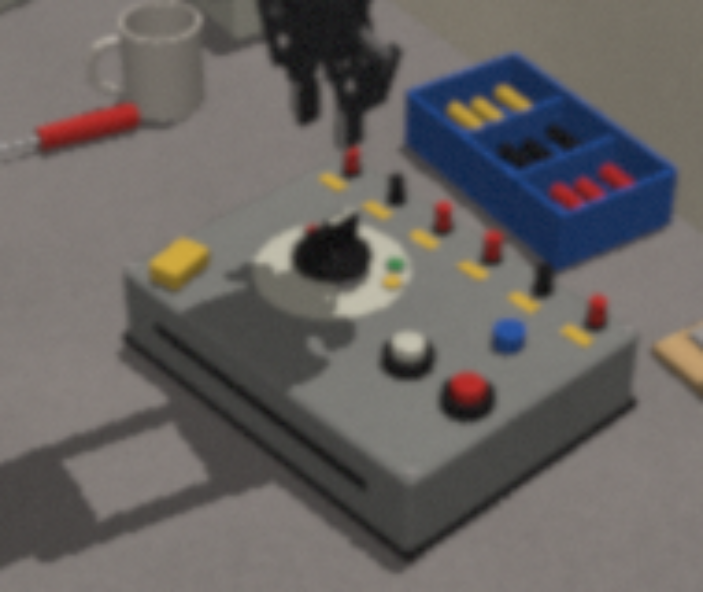

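Request:
drive_tool(moves=[{"dx":-0.0005,"dy":-0.0005,"dz":0.03,"ax":0,"ay":0,"az":0,"fingers":0.04},{"dx":-0.0007,"dy":-0.0005,"dz":0.05,"ax":0,"ay":0,"az":0,"fingers":0.04},{"dx":-0.0007,"dy":-0.0005,"dz":0.065,"ax":0,"ay":0,"az":0,"fingers":0.04},{"dx":-0.0007,"dy":-0.0005,"dz":0.075,"ax":0,"ay":0,"az":0,"fingers":0.04},{"dx":-0.0007,"dy":-0.0005,"dz":0.077,"ax":0,"ay":0,"az":0,"fingers":0.04}])

```text
clock: 2.8
position: [0.5788, 0.0231, 0.1033]
orientation: [3.14, 0.001, -2.964]
wrist_force: [0.1, -0.6, 0.2]
grip_width: 0.468
```

Request:
drive_tool(moves=[{"dx":0,"dy":0,"dz":0,"ax":0,"ay":0,"az":0,"fingers":0.03},{"dx":0,"dy":0,"dz":0,"ax":0,"ay":0,"az":0,"fingers":0.02},{"dx":0,"dy":0,"dz":0,"ax":0,"ay":0,"az":0,"fingers":0.016},{"dx":0,"dy":0,"dz":0,"ax":0,"ay":0,"az":0,"fingers":0.016},{"dx":0,"dy":0,"dz":0,"ax":0,"ay":0,"az":0,"fingers":0.016}])

```text
clock: 3.3
position: [0.5791, 0.023, 0.1038]
orientation: [3.14, 0.002, -2.964]
wrist_force: [-0.1, -0.1, -0.3]
grip_width: 0.19
```

Run:
```python
from cell import r
from h import *
import cv2
s=r.get_state();print(s["position"],s["grip_width"]*.0854)
rel(s,[.579,.0213,.102],190.05)
c=r.camera("wrist");cv2.imwrite("pics/w2.png",c["image"][:,:,::-1])
```

```text
[0.5790864  0.02304561 0.10381651] 0.016216892363365387
clk 3.30 d [ 0.0004 -0.0017  0.0018] a [0.07 0.12 0.14] F [-0.1 -0.1 -0.3]
```

View pics/w2.png

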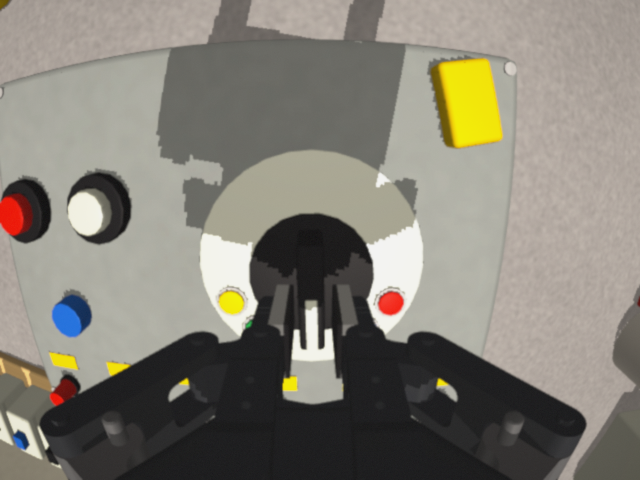

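Request:
drive_tool(moves=[{"dx":0,"dy":-0.001,"dz":0.0015,"ax":0,"ay":0,"az":0,"fingers":0.016},{"dx":0,"dy":-0.001,"dz":0.0015,"ax":0,"ay":0,"az":0,"fingers":0.014},{"dx":0,"dy":-0.001,"dz":0.0015,"ax":0,"ay":0,"az":0,"fingers":0.008},{"dx":0,"dy":-0.001,"dz":0.0015,"ax":0,"ay":0,"az":0,"fingers":0.008},{"dx":0,"dy":-0.001,"dz":0.0015,"ax":0,"ay":0,"az":0,"fingers":0.008}])

```text
clock: 3.85
position: [0.5792, 0.0221, 0.1022]
orientation: [3.14, 0.002, -2.964]
wrist_force: [-0.3, -0.2, -0.3]
grip_width: 0.094
```

```bash
python3 -c "
from cell import r
from h import *
s=r.get_state();print(s['position'],s['grip_width']*.0854,s['torque']);rel(s,[.579,.0213,.102],190.05)"
```

```text
[0.57918766 0.02206195 0.10215369] 0.007994880481480896 [ 0.00955938  0.01610618 -0.00251444]
clk 3.85 d [ 0.0003 -0.0007  0.0002] a [0.07 0.1  0.14] F [-0.3 -0.2 -0.3]
```

Run:
```python
from cell import r
import cv2
c=r.camera("wrist");cv2.imwrite("pics/w3.png",cv2.resize(c["image"][180:420,180:440,::-1],None,fx=2.4,fy=2.4))
c=r.camera("side");cv2.imwrite("pics/s3.png",cv2.resize(c["image"][150:310,240:430,::-1],None,fx=3.7,fy=3.7))
```

```text
(no output)
```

View pics/w3.png

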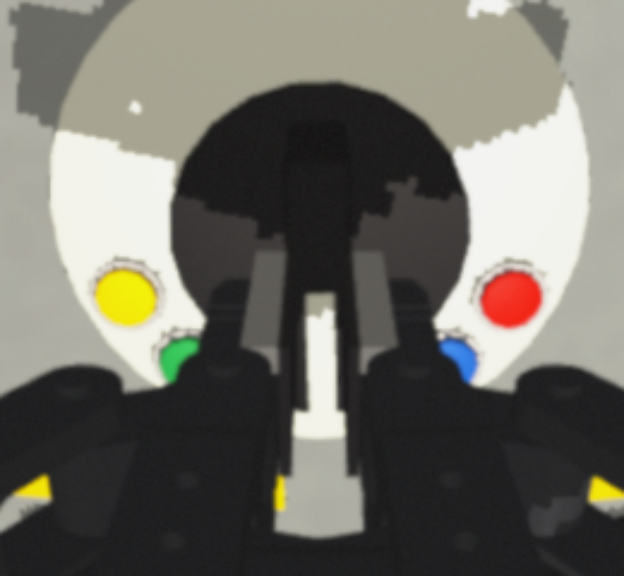

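View pics/s3.png

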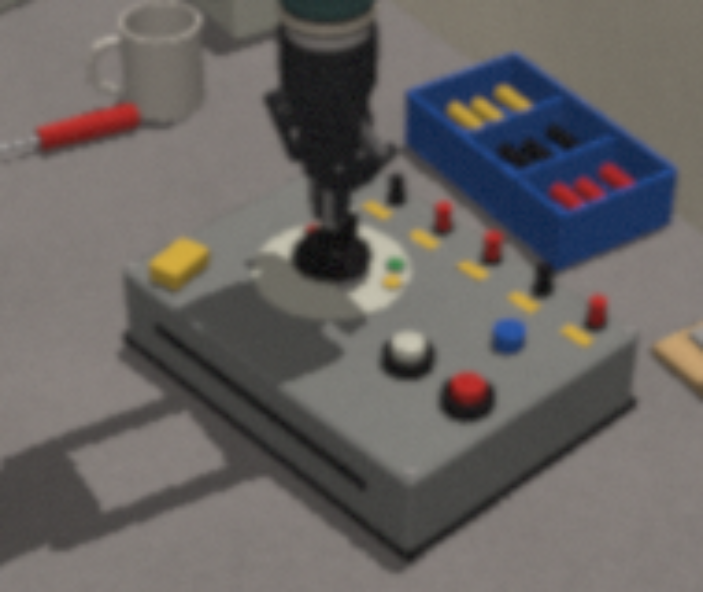

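Request:
drive_tool(moves=[{"dx":0,"dy":0,"dz":0,"ax":0,"ay":0,"az":0,"fingers":0.0},{"dx":0,"dy":0,"dz":0,"ax":0,"ay":0,"az":0,"fingers":0.0},{"dx":0,"dy":0,"dz":0,"ax":0,"ay":0,"az":0,"fingers":0.0},{"dx":0,"dy":0,"dz":0,"ax":0,"ay":0,"az":0,"fingers":0.0},{"dx":0,"dy":0,"dz":0,"ax":0,"ay":0,"az":0,"fingers":0.0}])

```text
clock: 4.45
position: [0.5792, 0.0221, 0.1022]
orientation: [3.14, 0.002, -2.964]
wrist_force: [0.4, -0.3, 0.1]
grip_width: 0.0
```

```bash
python3 -c "
from cell import r
from h import *
s=r.get_state();print(s['position'],s['grip_width']*.0854,s['torque']);rel(s,[.579,.0213,.102],190.05)"
```

```text
[0.57920126 0.02207906 0.10218885] 1.5416360363093996e-05 [-0.01412344  0.02185264 -0.00517271]
clk 4.45 d [ 0.0003 -0.0007  0.0002] a [0.07 0.11 0.14] F [ 0.4 -0.3  0.1]
```

Run:
```python
from cell import r
import cv2,numpy as np
c=r.camera("wrist");cv2.imwrite("pics/w4.png",cv2.resize(c["image"][180:420,180:440,::-1],None,fx=2.4,fy=2.4))
np.savez("w4.npz",**{k:c[k] for k in("image","depth","K","cam_to_world")})
```

```text
(no output)
```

View pics/w4.png

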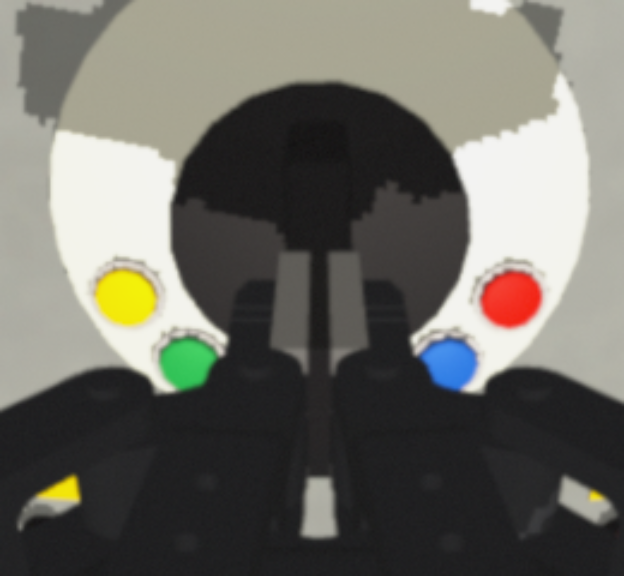

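Run:
```python
from h import *
c=np.load("w4.npz");K=c["K"];T=c["cam_to_world"];D=c["depth"]
def pt(u,v):
    x=(u-K[0,2])/K[0,0];y=(v-K[1,2])/K[1,1];rr=np.hypot(x,y);k=np.tan(rr)/rr
    z=D[v,u];return T[:3,:3]@np.array([x*k*z,y*k*z,z])+T[:3,3],z
for nm,cu,cv in [("tipL",290,262),("tipL2",290,300),("tipR",348,262),("bar top",318,200),("bar top2",318,230),("bar back",318,150),("skirt",240,180),("skirt",410,220),("dial",100,250),("fingers mid",319,330),("box",319,510),("fingerL",260,300),("lampY",125,297)]:
    p,z=pt(180+int(cu/2.4),180+int(cv/2.4));print(nm,np.round(p,4),round(float(z),3))
s=np.load("top0.npz")
for u,v in((309,200),(310,204),(300,203),(288,205),(366,208),(330,240)):
    K2=s["K"];z=s["depth"][v,u];p=s["cam_to_world"]@np.r_[np.linalg.solve(K2,[u,v,1.])*z,1];print(u,v,np.round(p,4))
```

```text
tipL [0.5683 0.0149 0.1413] 0.145
tipL2 [0.5685 0.0153 0.1551] 0.131
tipR [0.5669 0.0246 0.1408] 0.145
bar top [0.5614 0.0184 0.1285] 0.155
bar top2 [0.5667 0.0193 0.1287] 0.156
bar back [0.5548 0.0172 0.1201] 0.161
skirt [0.5709 0.0037 0.0981] 0.186
skirt [0.5731 0.0402 0.0981] 0.189
dial [ 0.6004 -0.0279  0.0814] 0.209
fingers mid [0.5678 0.0195 0.1641] 0.123
box [0.6685 0.0376 0.0803] 0.232
fingerL [0.5732 0.0112 0.1473] 0.14
lampY [ 0.6099 -0.0199  0.084 ] 0.209
309 200 [0.5771 0.022  0.1278 1.    ]
310 204 [0.5686 0.0198 0.124  1.    ]
300 203 [0.5749 0.0428 0.0962 1.    ]
288 205 [0.5724 0.071  0.0809 1.    ]
366 208 [ 0.5627 -0.1089  0.1011  1.    ]
330 240 [ 0.4905 -0.0266  0.0803  1.    ]
```

Run:
```python
from h import *
def pr(c,P):
    q=np.linalg.inv(c["cam_to_world"])@np.r_[P,1];K=c["K"];rr=np.arctan2(np.hypot(q[0],q[1]),q[2]);n=np.hypot(q[0],q[1])
    return K[0,0]*rr*q[0]/n+K[0,2],K[1,1]*rr*q[1]/n+K[1,2]
c=np.load("w1.npz")
for dz in(0,.019,.03,.04): print(dz,pr(c,np.array([.5782,.022,.1798+dz])))
c=np.load("w4.npz")
for dz in(0,.019,.03,.04):
    u,v=pr(c,np.array([.5792,.0221,.1022+dz])); print(dz,(u-180)*2.4,(v-180)*2.4)
K=c["K"];T=c["cam_to_world"];D=c["depth"]
for cu in (285,319,350):
  for cv in range(140,360,12):
    u,v=180+int(cu/2.4),180+int(cv/2.4);x=(u-K[0,2])/K[0,0];y=(v-K[1,2])/K[1,1];rr=np.hypot(x,y);k=np.tan(rr)/rr
    print(cu,cv,np.round(T[:3,:3]@np.array([x*k,y*k,1])*D[v,u]+T[:3,3],4))
```

```text
0 (np.float64(313.1430844432439), np.float64(279.2758782833443))
0.019 (np.float64(313.27780881374866), np.float64(295.0804026447881))
0.03 (np.float64(313.3690058842554), np.float64(305.80129321058166))
0.04 (np.float64(313.4621357668247), np.float64(316.76838938637707))
0 319.25294941217743 238.27800996275744
0.019 319.47672094348167 276.37752023295076
0.03 319.62805059908237 302.21836548681625
0.04 319.78246317574127 328.64910937615576
285 140 [0.5603 0.0112 0.0987]
285 152 [0.5578 0.0114 0.1153]
285 164 [0.5566 0.0116 0.1264]
285 176 [0.5584 0.0119 0.1276]
285 188 [0.5606 0.0123 0.1274]
285 200 [0.5629 0.0127 0.1271]
285 212 [0.5652 0.013  0.1269]
285 224 [0.5679 0.0134 0.1258]
285 236 [0.5699 0.0138 0.1266]
285 248 [0.5844 0.0152 0.0978]
285 260 [0.5688 0.0141 0.1396]
285 272 [0.5688 0.0143 0.1443]
285 284 [0.5687 0.0144 0.1491]
285 296 [0.5684 0.0145 0.154 ]
285 308 [0.5685 0.0147 0.1578]
285 320 [0.5685 0.0148 0.1614]
285 332 [0.5689 0.015  0.1643]
285 344 [0.5683 0.015  0.1688]
285 356 [0.5676 0.0151 0.1733]
319 140 [0.5546 0.0172 0.1146]
319 152 [0.5548 0.0172 0.1219]
319 16
[... 409 characters left out ...]
676 0.0195 0.1615]
319 332 [0.568  0.0196 0.1643]
319 344 [0.5682 0.0196 0.1676]
319 356 [0.5689 0.0197 0.1696]
350 140 [0.5581 0.0243 0.0983]
350 152 [0.5607 0.0248 0.098 ]
350 164 [0.555  0.0228 0.1252]
350 176 [0.5569 0.0232 0.126 ]
350 188 [0.5588 0.0235 0.1268]
350 200 [0.5615 0.024  0.1255]
350 212 [0.5634 0.0244 0.1263]
350 224 [0.5657 0.0248 0.1264]
350 236 [0.5679 0.0252 0.1265]
350 248 [0.5698 0.0256 0.1274]
350 260 [0.5667 0.0246 0.1401]
350 272 [0.5667 0.0244 0.1451]
350 284 [0.5669 0.0243 0.149 ]
350 296 [0.567  0.0242 0.1533]
350 308 [0.5669 0.024  0.1575]
350 320 [0.5667 0.0239 0.1618]
350 332 [0.5669 0.0238 0.1651]
350 344 [0.5679 0.0239 0.1667]
350 356 [0.5657 0.0233 0.174 ]
```

Request:
drive_tool(moves=[{"dx":0,"dy":-0.0005,"dz":0,"ax":0,"ay":0,"az":0,"fingers":0.03},{"dx":0,"dy":-0.0005,"dz":0,"ax":0,"ay":0,"az":0,"fingers":0.03},{"dx":0,"dy":-0.0005,"dz":0,"ax":0,"ay":0,"az":0,"fingers":0.03},{"dx":0,"dy":-0.0005,"dz":0,"ax":0,"ay":0,"az":0,"fingers":0.03},{"dx":0,"dy":-0.0005,"dz":0,"ax":0,"ay":0,"az":0,"fingers":0.03}])

```text
clock: 5.0
position: [0.5793, 0.0216, 0.1022]
orientation: [3.14, 0.002, -2.964]
wrist_force: [-0.6, 0.4, -0.5]
grip_width: 0.353
```

```bash
cat >> h.py <<'E'
def wlook(r,name,z=True):
    import cv2
    c=r.camera("wrist");cv2.imwrite(f"pics/{name}.png",cv2.resize(c["image"][180:420,180:440,::-1],None,fx=2.4,fy=2.4))
    K=c["K"];T=c["cam_to_world"];D=c["depth"].astype(float)
    v,u=np.mgrid[:480,:640];x=(u-K[0,2])/K[0,0];y=(v-K[1,2])/K[1,1];rr=np.hypot(x,y)+1e-9;k=np.tan(np.minimum(rr,1.5))/rr
    P=np.stack([x*k*D,y*k*D,D],-1)@T[:3,:3].T+T[:3,3]
    np.savez(f"{name}.npz",P=P,image=c["image"],D=D,K=K,T=T); return c,P
E
python3 - <<'E'
from cell import r
from h import *
s=r.get_state();print(s["position"],s["clock"])
c,P=wlook(r,"w5")
# points in tool frame
R0=Ro.from_euler("xyz",s["orientation"]);Q=R0.inv().apply((P-s["position"]).reshape(-1,3)).reshape(P.shape)
for yy in (-.02,-.018,.018,.02):
    m=(abs(Q[...,1]-yy)<.001)&(abs(Q[...,0])<.02)&(P[...,2]>.131)
    print(yy,m.sum(), Q[m][:,2].max() if m.any() else None, Q[m][:,0].mean() if m.any() else None)
E
```

```text
[0.57927524 0.02159785 0.10216599] 5.0
-0.02 1178 -0.034751511226703544 0.015717300665049002
-0.018 1370 -0.034964409810063705 0.015479355477369618
0.018 1324 -0.034579511973609305 0.015895564807305775
0.02 1171 -0.034578961958741994 0.015677455859237986
```

View pics/w5.png

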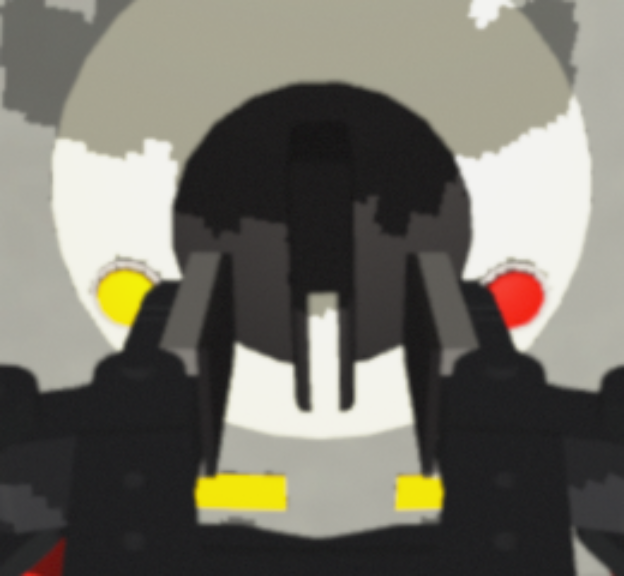

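Request:
drive_tool(moves=[{"dx":0,"dy":0,"dz":0.008,"ax":0,"ay":0,"az":0,"fingers":0.03},{"dx":0,"dy":0,"dz":0.016,"ax":0,"ay":0,"az":0,"fingers":0.03},{"dx":0,"dy":0,"dz":0.024,"ax":0,"ay":0,"az":0,"fingers":0.03},{"dx":0,"dy":0,"dz":0.03,"ax":0,"ay":0,"az":0,"fingers":0.03},{"dx":0,"dy":0,"dz":0.032,"ax":0,"ay":0,"az":0,"fingers":0.03}])

```text
clock: 5.55
position: [0.5785, 0.0217, 0.0686]
orientation: [3.14, -0.001, -2.964]
wrist_force: [0.1, 0.3, -0.5]
grip_width: 0.354
```

Run:
```python
from cell import r
from h import *
s=r.get_state();rel(s,[.579,.0213,.07],190.05)
c,P=wlook(r,"w6")
R0=Ro.from_euler("xyz",s["orientation"]);Q=R0.inv().apply((P-s["position"]).reshape(-1,3)).reshape(P.shape)
for yy in (-.02,-.018,.018,.02):
    m=(abs(Q[...,1]-yy)<.001)&(abs(Q[...,0])<.02)&(P[...,2]>.1)
    print(yy,m.sum(), Q[m][:,2].max() if m.any() else None,P[m][:,2].min())
```

```text
clk 5.55 d [-0.0005 -0.0005 -0.0014] a [ 0.11 -0.04  0.14] F [ 0.1  0.3 -0.5]
-0.02 1157 -0.03420562096864373 0.10273041566278845
-0.018 1377 -0.03448990566037065 0.103018776649829
0.018 1333 -0.03168067118560757 0.10027911974192616
0.02 1148 -0.03450461191651981 0.10310525380891858
```

View pics/w6.png

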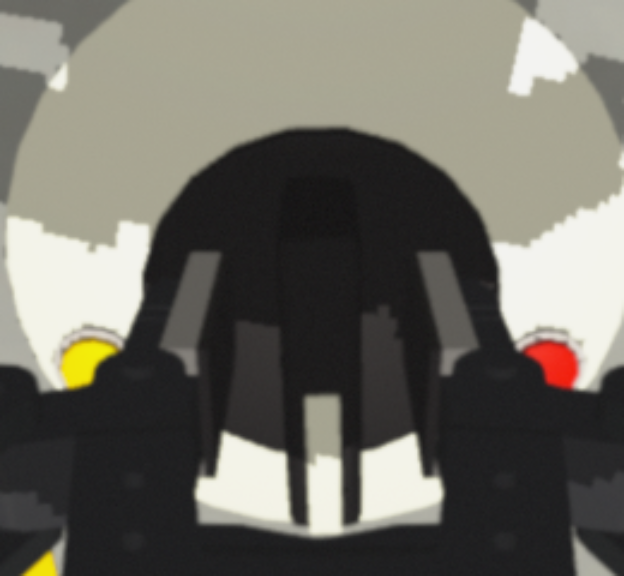

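Request:
drive_tool(moves=[{"dx":0,"dy":0,"dz":0,"ax":0,"ay":0,"az":0,"fingers":0.018},{"dx":0,"dy":0,"dz":0,"ax":0,"ay":0,"az":0,"fingers":0.005},{"dx":0,"dy":0,"dz":0,"ax":0,"ay":0,"az":0,"fingers":0.005},{"dx":0,"dy":0,"dz":0,"ax":0,"ay":0,"az":0,"fingers":0.005},{"dx":0,"dy":0,"dz":0,"ax":0,"ay":0,"az":0,"fingers":0.005}])

```text
clock: 6.1
position: [0.5786, 0.022, 0.0689]
orientation: [3.139, -0.0, -2.964]
wrist_force: [-1.0, 1.6, -0.8]
grip_width: 0.13
```

```bash
python3 -c "
from cell import r
from h import *
s=r.get_state();print(s['position'],s['grip_width']*.0854,s['torque']);rel(s,[.579,.0213,.07],190.05)"
```

```text
[0.57862486 0.0220402  0.06891648] 0.011100427106877857 [ 0.23882923  0.09371243 -0.08245471]
clk 6.10 d [-0.0002 -0.0008 -0.0011] a [ 0.14 -0.    0.15] F [-1.   1.6 -0.8]
```

Request:
drive_tool(moves=[{"dx":0,"dy":0,"dz":-0.003,"ax":0,"ay":0,"az":0,"fingers":0.005},{"dx":0,"dy":0,"dz":-0.006,"ax":0,"ay":0,"az":0,"fingers":0.005},{"dx":0,"dy":0,"dz":-0.009,"ax":0,"ay":0,"az":0,"fingers":0.005},{"dx":0,"dy":0,"dz":-0.012,"ax":0,"ay":0,"az":0,"fingers":0.005},{"dx":0,"dy":0,"dz":-0.012,"ax":0,"ay":0,"az":0,"fingers":0.005}])

```text
clock: 6.6
position: [0.5785, 0.022, 0.081]
orientation: [3.139, -0.0, -2.964]
wrist_force: [2.4, 0.8, -7.2]
grip_width: 0.132
```

```bash
cat > k.py <<'E'
from cell import r
from h import *
import sys
s=r.get_state();print(np.round(s['position'],4),"w",round(s['grip_width']*85.4,1),"tq",np.round(s['torque'],2));rel(s,[.579,.0213,.07],190.05)
if len(sys.argv)>1:
    c,P=wlook(r,sys.argv[1]); T=np.eye(2)
    # skirt top height: radius 20..30 from axis
    d=np.hypot(P[...,0]-.579,P[...,1]-.0213)
    m=(d>.016)&(d<.031)&(P[...,2]>.09)&(P[...,2]<.125)&(P[...,0]<.60)
    h=P[m][:,2]; hist,e=np.histogram(h,np.arange(.09,.125,.001)); print("skirt z",[(round(e[i]*1000,1),int(hist[i])) for i in np.argsort(-hist)[:4]])
E
python3 k.py w7
```

```text
[0.5785 0.022  0.081 ] w 11.2 tq [ 0.18 -0.45  0.01]
clk 6.60 d [-0.0003 -0.0008  0.011 ] a [ 0.14 -0.02  0.15] F [ 2.4  0.8 -7.2]
skirt z [(np.float64(109.0), 2682), (np.float64(110.0), 2573), (np.float64(108.0), 303), (np.float64(111.0), 273)]
```

View pics/w7.png

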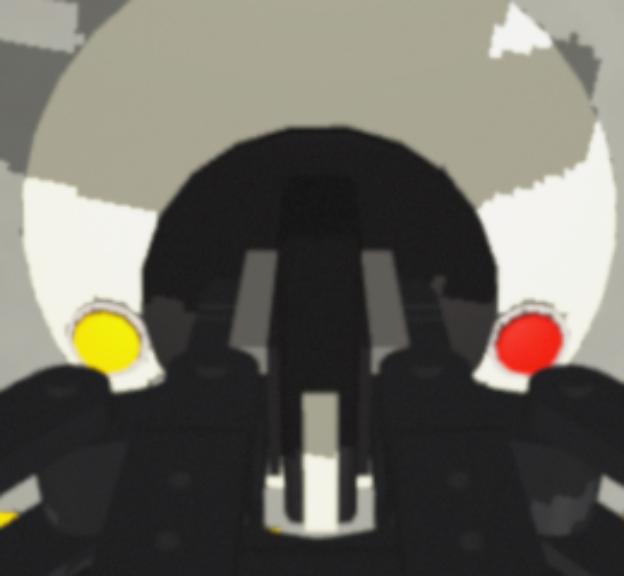

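Request:
drive_tool(moves=[{"dx":0,"dy":0,"dz":0,"ax":0,"ay":0,"az":5,"fingers":0.005},{"dx":0,"dy":0,"dz":0,"ax":0,"ay":0,"az":10,"fingers":0.005},{"dx":0,"dy":0,"dz":0,"ax":0,"ay":0,"az":15,"fingers":0.005},{"dx":0,"dy":0,"dz":0,"ax":0,"ay":0,"az":20,"fingers":0.005},{"dx":0,"dy":0,"dz":0,"ax":0,"ay":0,"az":20,"fingers":0.005}])

```text
clock: 7.15
position: [0.5785, 0.0228, 0.081]
orientation: [3.138, -0.001, 2.971]
wrist_force: [3.2, 3.2, -7.5]
grip_width: 0.125
```

```bash
python3 k.py w8
```

```text
[0.5785 0.0228 0.081 ] w 10.7 tq [ 0.59 -0.55 -0.02]
clk 7.15 d [-0.0007 -0.0014  0.011 ] a [  0.22  -0.04 -19.83] F [ 3.2  3.2 -7.5]
skirt z [(np.float64(109.0), 2693), (np.float64(110.0), 2561), (np.float64(111.0), 258), (np.float64(108.0), 252)]
```

View pics/w8.png

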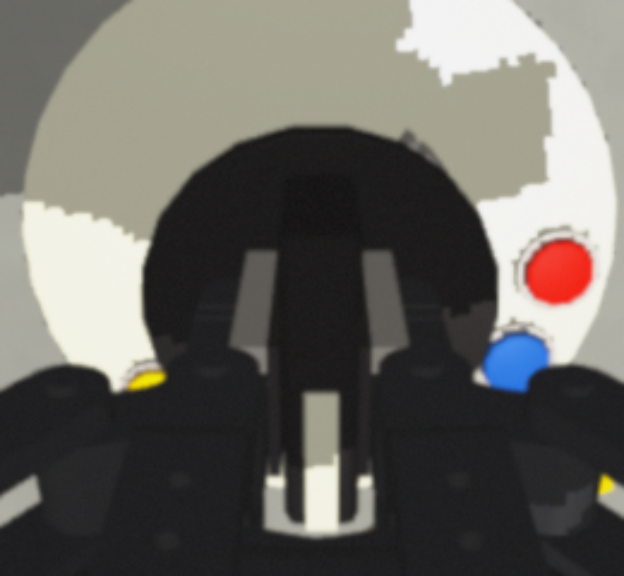

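Request:
drive_tool(moves=[{"dx":-0.0004,"dy":-0.001,"dz":0.0015,"ax":0,"ay":0,"az":0,"fingers":0.005},{"dx":-0.0004,"dy":-0.001,"dz":0.003,"ax":0,"ay":0,"az":0,"fingers":0.005},{"dx":-0.0004,"dy":-0.001,"dz":0.003,"ax":0,"ay":0,"az":0,"fingers":0.0135},{"dx":-0.0004,"dy":-0.001,"dz":0.003,"ax":0,"ay":0,"az":0,"fingers":0.0135},{"dx":-0.0004,"dy":-0.001,"dz":0.003,"ax":0,"ay":0,"az":0,"fingers":0.0135}])

```text
clock: 7.7
position: [0.5786, 0.022, 0.0788]
orientation: [3.138, -0.001, 2.973]
wrist_force: [-0.3, 3.3, -0.9]
grip_width: 0.156
```

```bash
python3 k.py w9
```

```text
[0.5786 0.022  0.0788] w 13.4 tq [0.64 0.18 0.1 ]
clk 7.70 d [-0.0005 -0.0007  0.0088] a [  0.24  -0.03 -19.7 ] F [-0.3  3.3 -0.9]
skirt z [(np.float64(105.0), 3241), (np.float64(106.0), 1633), (np.float64(104.0), 647), (np.float64(117.0), 83)]
```

View pics/w9.png

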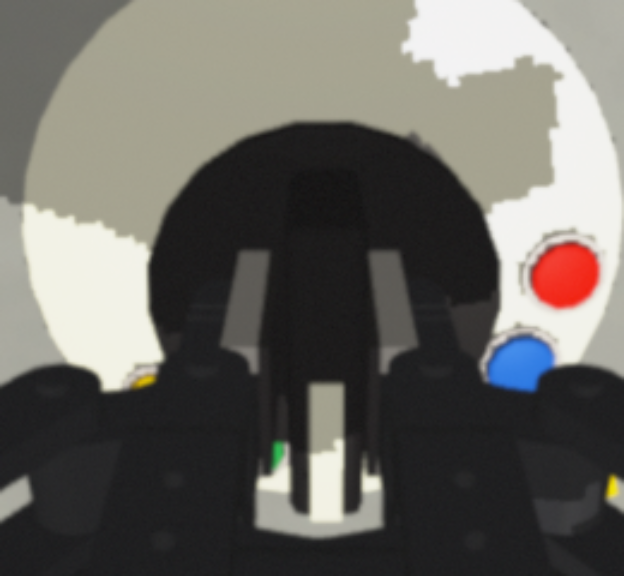

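Request:
drive_tool(moves=[{"dx":0,"dy":0.001,"dz":0,"ax":0,"ay":0,"az":0,"fingers":0.0135},{"dx":0,"dy":0.001,"dz":0,"ax":0,"ay":0,"az":1,"fingers":0.0135},{"dx":0,"dy":0.001,"dz":0,"ax":0,"ay":0,"az":2,"fingers":0.0135},{"dx":0,"dy":0.001,"dz":0,"ax":0,"ay":0,"az":3,"fingers":0.0135},{"dx":0,"dy":0.001,"dz":0,"ax":0,"ay":0,"az":4,"fingers":0.0135}])

```text
clock: 8.25
position: [0.5793, 0.0228, 0.0793]
orientation: [3.138, -0.0, 2.902]
wrist_force: [0.3, 1.5, 1.0]
grip_width: 0.156
```

```bash
cat >> k.py <<'E'
    Rb=Ro.from_euler("xyz",s["orientation"]); Q=Rb.inv().apply((P-s["position"]).reshape(-1,3)).reshape(P.shape)
    zt=np.median(P[m][:,2]) if m.any() else .1
    # bar top, near-side: points ~30mm above skirt-top, near axis
    zs=e[np.argmax(hist)]+.0005
    b=(d<.03)&(abs(P[...,2]-(zs+.0295))<.004)&(Q[...,0]>.0125)&(abs(Q[...,1])<.02)
    q=Q[b]
    if len(q)>50:
        xs=np.arange(.013,.025,.001); mid=[((q[abs(q[:,0]-x)<.0006][:,1].max()+q[abs(q[:,0]-x)<.0006][:,1].min())/2 if (abs(q[:,0]-x)<.0006).sum()>5 else np.nan) for x in xs]
        k=~np.isnan(mid); pf=np.polyfit(xs[k],np.array(mid)[k],1)
        dv=Rb.apply([1,pf[0],0]); ang=np.degrees(np.arctan2(-dv[1],-dv[0]))-10.05
        tool=np.degrees(np.arctan2(*(-Rb.apply([1,0,0]))[1::-1]))-10.05
        print("pointer~%.1f tool %.1f  bar offset y %.1f mm at x=18"%(ang,tool,1000*np.polyval(pf,.018)))
E
python3 k.py w10
```

```text
[0.5793 0.0228 0.0793] w 13.3 tq [0.2  0.02 0.08]
clk 8.25 d [-0.0001 -0.0016  0.0093] a [  0.23   0.03 -23.79] F [0.3 1.5 1. ]
skirt z [(np.float64(105.0), 3315), (np.float64(106.0), 1157), (np.float64(104.0), 1037), (np.float64(123.0), 76)]
pointer~-20.4 tool -23.8  bar offset y -1.5 mm at x=18
```

View pics/w10.png

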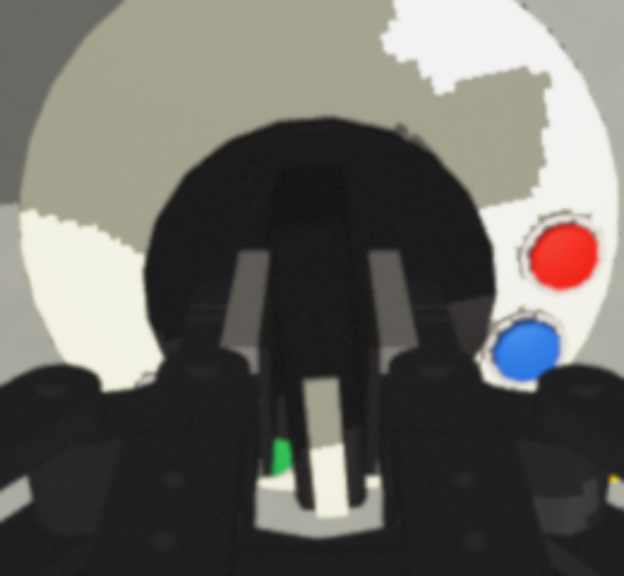

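Request:
drive_tool(moves=[{"dx":0,"dy":0,"dz":0,"ax":0,"ay":0,"az":1,"fingers":0.0135},{"dx":0,"dy":0,"dz":0,"ax":0,"ay":0,"az":2,"fingers":0.0135},{"dx":0,"dy":0,"dz":0,"ax":0,"ay":0,"az":3,"fingers":0.0135},{"dx":0,"dy":0,"dz":0,"ax":0,"ay":0,"az":4,"fingers":0.0135},{"dx":0,"dy":0,"dz":0,"ax":0,"ay":0,"az":4,"fingers":0.0135}])

```text
clock: 8.8
position: [0.5793, 0.0229, 0.0791]
orientation: [3.138, -0.001, 2.831]
wrist_force: [0.0, 2.0, -0.1]
grip_width: 0.157
```

```bash
python3 k.py w11
```

```text
[0.5793 0.0229 0.0791] w 13.4 tq [ 0.31 -0.08  0.09]
clk 8.80 d [-0.0002 -0.0016  0.0091] a [ 2.300e-01  2.000e-02 -2.785e+01] F [ 0.   2.  -0.1]
skirt z [(np.float64(105.0), 3145), (np.float64(104.0), 1760), (np.float64(106.0), 565), (np.float64(103.0), 108)]
pointer~-24.2 tool -27.8  bar offset y -1.5 mm at x=18
```

Request:
drive_tool(moves=[{"dx":0,"dy":0,"dz":0,"ax":0,"ay":0,"az":0.7,"fingers":0.0135},{"dx":0,"dy":0,"dz":0,"ax":0,"ay":0,"az":1.4,"fingers":0.0135},{"dx":0,"dy":0,"dz":0,"ax":0,"ay":0,"az":2.1,"fingers":0.0135},{"dx":0,"dy":0,"dz":0,"ax":0,"ay":0,"az":2.8,"fingers":0.0135},{"dx":0,"dy":0,"dz":0,"ax":0,"ay":0,"az":2.8,"fingers":0.0135}])

```text
clock: 9.35
position: [0.5791, 0.0229, 0.0788]
orientation: [3.138, -0.001, 2.782]
wrist_force: [0.9, 1.3, -1.0]
grip_width: 0.16
```

```bash
python3 k.py w12
```

```text
[0.5791 0.0229 0.0788] w 13.7 tq [ 0.34 -0.1   0.01]
clk 9.35 d [-0.0005 -0.0016  0.0087] a [ 2.400e-01 -2.000e-02 -3.065e+01] F [ 0.9  1.3 -1. ]
skirt z [(np.float64(98.0), 2476), (np.float64(97.0), 2373), (np.float64(96.0), 261), (np.float64(99.0), 257)]
pointer~-27.0 tool -30.6  bar offset y -1.4 mm at x=18
```

Request:
drive_tool(moves=[{"dx":0,"dy":0,"dz":0,"ax":0,"ay":0,"az":-1.5,"fingers":0.0135},{"dx":0,"dy":0,"dz":0,"ax":0,"ay":0,"az":-3.3,"fingers":0.018},{"dx":0,"dy":0,"dz":0,"ax":0,"ay":0,"az":-3.3,"fingers":0.035},{"dx":0,"dy":0,"dz":0,"ax":0,"ay":0,"az":-3.3,"fingers":0.035},{"dx":0,"dy":0,"dz":0,"ax":0,"ay":0,"az":-3.3,"fingers":0.035}])

```text
clock: 9.9
position: [0.5792, 0.0226, 0.079]
orientation: [3.138, -0.001, 2.84]
wrist_force: [0.8, -0.6, -0.3]
grip_width: 0.408
```

```bash
python3 k.py w13
```

```text
[0.5792 0.0226 0.079 ] w 34.8 tq [-0.01 -0.01 -0.06]
clk 9.90 d [-0.0002 -0.0013  0.009 ] a [ 2.200e-01  1.000e-02 -2.735e+01] F [ 0.8 -0.6 -0.3]
skirt z [(np.float64(98.0), 2640), (np.float64(97.0), 2539), (np.float64(96.0), 263), (np.float64(99.0), 247)]
pointer~-27.0 tool -27.3  bar offset y -0.3 mm at x=18
```

View pics/w13.png

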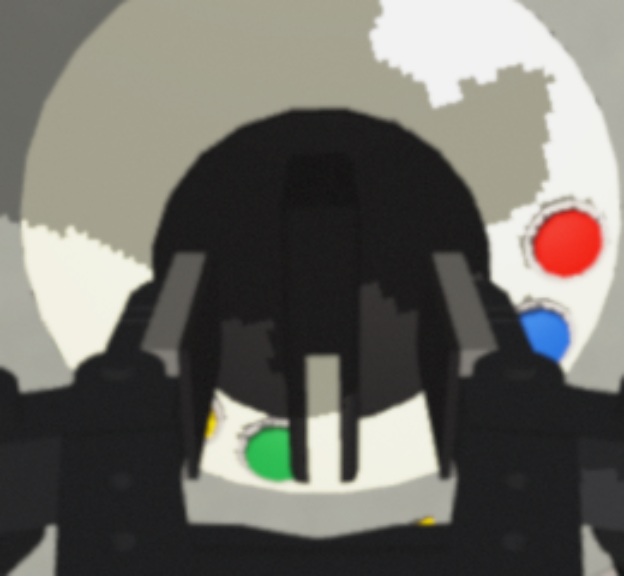

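Request:
drive_tool(moves=[{"dx":0,"dy":0,"dz":-0.015,"ax":0,"ay":0,"az":0,"fingers":0.035},{"dx":0,"dy":0,"dz":-0.035,"ax":0,"ay":0,"az":0,"fingers":0.035},{"dx":0,"dy":0,"dz":-0.055,"ax":0,"ay":0,"az":0,"fingers":0.035},{"dx":0,"dy":0,"dz":-0.07,"ax":0,"ay":0,"az":0,"fingers":0.035},{"dx":0,"dy":0,"dz":-0.07,"ax":0,"ay":0,"az":0,"fingers":0.02}])

```text
clock: 10.45
position: [0.5811, 0.0223, 0.1531]
orientation: [3.136, 0.006, 2.84]
wrist_force: [-0.2, 0.2, 0.9]
grip_width: 0.253
```

Run:
```python
from cell import r
from h import *
s=r.get_state();print(s["position"]);rel(s,[.5665,-.1079,.120],162.7)
```

```text
[0.58107287 0.02229337 0.15305962]
clk 10.45 d [-0.0246 -0.1288  0.0325] a [0.3  0.34 0.  ] F [-0.2  0.2  0.9]
```

Request:
drive_tool(moves=[{"dx":-0.007,"dy":-0.035,"dz":0,"ax":0,"ay":0,"az":0,"fingers":0.0},{"dx":-0.014,"dy":-0.07,"dz":0,"ax":0,"ay":0,"az":0,"fingers":0.0},{"dx":-0.02,"dy":-0.105,"dz":0.01,"ax":0,"ay":0,"az":0,"fingers":0.0},{"dx":-0.0246,"dy":-0.1288,"dz":0.025,"ax":0.3,"ay":0.3,"az":0,"fingers":0.0},{"dx":-0.0246,"dy":-0.1288,"dz":0.033,"ax":0.3,"ay":0.3,"az":0,"fingers":0.0}])

```text
clock: 10.95
position: [0.565, -0.1107, 0.1172]
orientation: [-3.14, -0.003, 2.835]
wrist_force: [-0.0, 0.1, 0.0]
grip_width: 0.002
```

```bash
cat > k2.py <<'E'
from cell import r
from h import *
import sys
s=r.get_state();print(s["position"],s["grip_width"]);rel(s,[.5665,-.1079,.065],162.7)
c,P=wlook(r,sys.argv[1])
R0=Ro.from_euler("xyz",s["orientation"]);Q=R0.inv().apply((P-s["position"]).reshape(-1,3)).reshape(P.shape)
m=(abs(Q[...,1])<.014)&(abs(Q[...,0])<.02)&(Q[...,2]>-.045)&(Q[...,2]<-.032);print("tips world z",P[m][:,2].min(),"y range",Q[m][:,1].min(),Q[m][:,1].max())
im=c["image"].astype(int)
w=(im.min(-1)>150)&(P[...,2]>.085)&(P[...,2]<.11)&(np.hypot(P[...,0]-.5665,P[...,1]+.108)<.03)
if w.any(): print("white button visible",P[w].min(0),P[w].max(0),np.median(P[w][:,2]))
E
python3 k2.py w14
```

```text
[ 0.56501285 -0.1106532   0.11718057] 0.002036447558502571
clk 10.95 d [-0.0007  0.0031  0.0522] a [-0.07 -0.15 -0.24] F [-0.   0.1  0. ]
tips world z 0.14953548832703356 y range -0.01398794033528547 0.013243162654685198
white button visible [ 0.55712494 -0.11908773  0.09224451] [ 0.58184564 -0.09469871  0.10443344] 0.10243267037142023
```

View pics/w14.png

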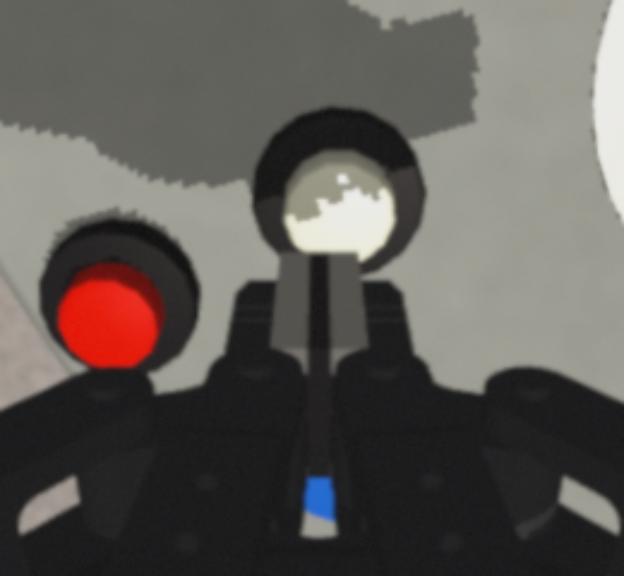

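Request:
drive_tool(moves=[{"dx":-0.002,"dy":0.003,"dz":0.01,"ax":0,"ay":0,"az":0,"fingers":0.0},{"dx":-0.002,"dy":0.003,"dz":0.02,"ax":0,"ay":0,"az":0,"fingers":0.0},{"dx":-0.002,"dy":0.003,"dz":0.032,"ax":0,"ay":0,"az":0,"fingers":0.0},{"dx":-0.002,"dy":0.003,"dz":0.04,"ax":0,"ay":0,"az":0,"fingers":0.0},{"dx":-0.002,"dy":0.003,"dz":0.04,"ax":0,"ay":0,"az":0,"fingers":0.0}])

```text
clock: 11.5
position: [0.566, -0.1054, 0.0738]
orientation: [3.141, -0.009, 2.838]
wrist_force: [-1.1, -0.5, -0.5]
grip_width: -0.003
```

```bash
python3 k2.py w15
```

```text
[ 0.56603382 -0.10539676  0.07381396] -0.003151290318047433
clk 11.50 d [-0.0013 -0.0023  0.0088] a [ 0.01 -0.5  -0.1 ] F [-1.1 -0.5 -0.5]
tips world z 0.1063337321109167 y range -0.013989104796749774 0.013310679676011059
```

View pics/w15.png

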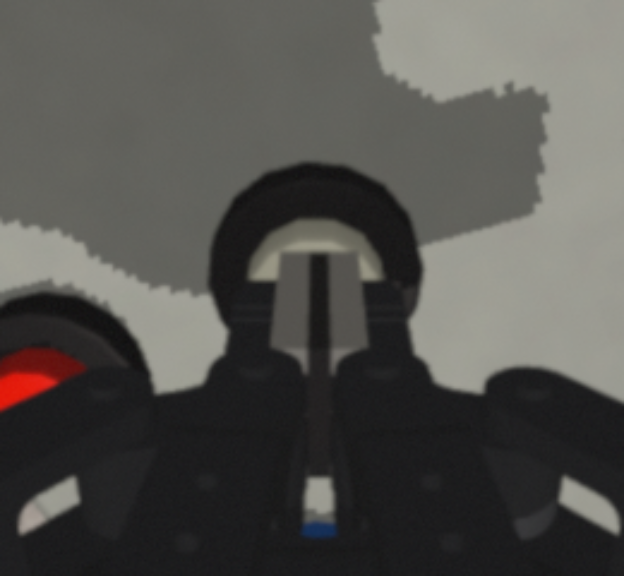

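Request:
drive_tool(moves=[{"dx":0,"dy":0,"dz":0.003,"ax":0,"ay":0,"az":0,"fingers":0.0},{"dx":0,"dy":0,"dz":0.006,"ax":0,"ay":0,"az":0,"fingers":0.0},{"dx":0,"dy":0,"dz":0.009,"ax":0,"ay":0,"az":0,"fingers":0.0},{"dx":0,"dy":0,"dz":0.011,"ax":0,"ay":0,"az":0,"fingers":0.0},{"dx":0,"dy":0,"dz":0.011,"ax":0,"ay":0,"az":0,"fingers":0.0}])

```text
clock: 12.05
position: [0.5675, -0.1058, 0.0664]
orientation: [3.141, -0.004, 2.838]
wrist_force: [-2.3, 0.7, 8.7]
grip_width: 0.001
```

Request:
drive_tool(moves=[{"dx":0,"dy":0,"dz":0.001,"ax":0,"ay":0,"az":0,"fingers":0.0},{"dx":0,"dy":0,"dz":0.002,"ax":0,"ay":0,"az":0,"fingers":0.0},{"dx":0,"dy":0,"dz":0.003,"ax":0,"ay":0,"az":0,"fingers":0.0},{"dx":0,"dy":0,"dz":0.003,"ax":0,"ay":0,"az":0,"fingers":0.0},{"dx":0,"dy":0,"dz":0.003,"ax":0,"ay":0,"az":0,"fingers":0.0}])

```text
clock: 12.55
position: [0.5676, -0.1058, 0.0664]
orientation: [3.141, -0.003, 2.838]
wrist_force: [-5.1, 1.3, 11.3]
grip_width: -0.002
```

```bash
python3 k2.py w16
python3 - <<'E'
import cv2,numpy as np
a=np.load("w16.npz");P=a["P"]
# profile around button
for rr in ((.005,.012),(.0135,.0165),(.0165,.02),(.03,.04)):
    d=np.hypot(P[...,0]-.5672,P[...,1]+.1077);m=(d>rr[0])&(d<rr[1])&(P[...,2]<.13)&(P[...,0]<.5672)
    print(rr,np.round(np.percentile(P[m][:,2],[5,25,50,75,95]),4) if m.any() else None)
E
```

```text
[ 0.56761722 -0.10579038  0.06635944] -0.0016290344205868376
clk 12.55 d [ 0.0004 -0.0023  0.0014] a [ 0.04 -0.15 -0.11] F [-5.1  1.3 11.3]
tips world z 0.09913517781108741 y range -0.013976136608349305 0.01319639523284599
(0.005, 0.012) [0.0955 0.1026 0.1132 0.1215 0.1276]
(0.0135, 0.0165) [0.0917 0.0924 0.0931 0.1133 0.1253]
(0.0165, 0.02) [0.0913 0.092  0.0924 0.0929 0.0936]
(0.03, 0.04) [0.0795 0.0801 0.0805 0.0809 0.0815]
```

View pics/w16.png

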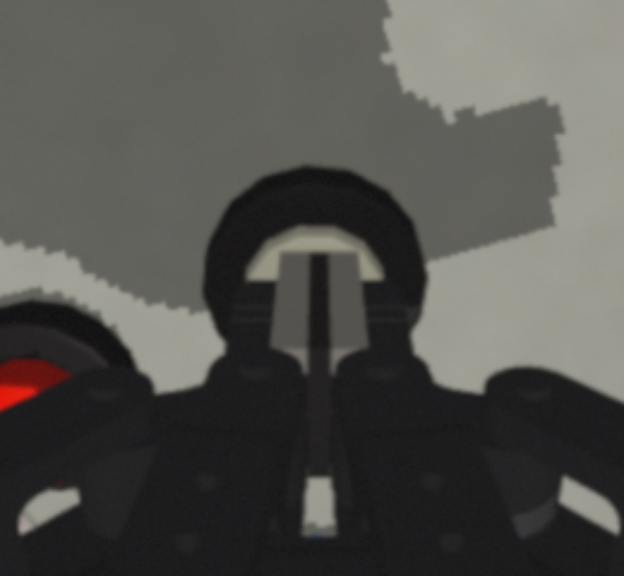

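Run:
```python
import numpy as np
for n in("w14","w15","w16"):
    a=np.load(n+".npz");P=a["P"];im=a["image"].astype(int)
    d=np.hypot(P[...,0]-.5672,P[...,1]+.1077)
    m=(im.min(-1)>110)&(d<.0145)&(P[...,2]>.084)&(P[...,2]<.125)
    print(n,m.sum(),np.round(np.percentile(P[m][:,2],[5,25,50,75,95]),4),P[m].min(0),P[m].max(0))
    # rings
    m=(im.max(-1)<70)&(d>.0145)&(d<.019)&(P[...,2]>.084)&(P[...,2]<.1)&(P[...,0]<.567)
    print("  collar",np.median(P[m][:,2]))
    vv,uu=np.where((im.min(-1)>110)&(d<.0145)&(P[...,2]<.125)); 
    for v in range(vv.min(),vv.max()+1,2): print("   ",v,np.round(P[v,313-(4 if n!="x" else 0)],4),im[v,309])
```

```text
w14 1393 [0.1011 0.1019 0.1024 0.1028 0.1035] [ 0.5544448  -0.12070992  0.09224451] [ 0.57912921 -0.09453055  0.10443344]
  collar 0.09253931675083783
    248 [ 0.5548 -0.11    0.0971] [105 104  92]
    250 [ 0.5547 -0.1099  0.101 ] [114 112 100]
    252 [ 0.5555 -0.1102  0.1019] [139 138 122]
    254 [ 0.5565 -0.1105  0.1021] [153 151 135]
    256 [ 0.5578 -0.1109  0.1014] [153 151 134]
    258 [ 0.5585 -0.1111  0.1026] [153 150 134]
    260 [ 0.5591 -0.1113  0.104 ] [152 150 133]
    262 [ 0.5608 -0.1119  0.102 ] [152 149 132]
    264 [ 0.5617 -0.1122  0.1025] [151 149 132]
    266 [ 0.5631 -0.1126  0.1018] [151 148 132]
    268 [ 0.5642 -0.113   0.1017] [152 149 132]
    270 [ 0.5654 -0.1133  0.1015] [170 168 150]
    272 [ 0.566  -0.1135  0.1029] [230 229 215]
    274 [ 0.5676 -0.114   0.1016] [235 235 221]
    276 [ 0.5679 -0.1141  0.1036] [235 235 220]
    278 [ 0.5697 -0.1147  0.102 ] [235 235 219]
    280 [ 0.5705 -0.115   0.1026] [235 235 219]
    282 [ 0.5716 -0.1153  0.1027] [235 233 217]
    284 [ 0.5539 -0.1092  0.15  ] [194 191 169]
    286 [ 0.554  -0.1091  0.152 ] [72
[... 438 characters left out ...]
   290 [ 0.5546 -0.1038  0.1141] [45 44 41]
    292 [ 0.5551 -0.1039  0.115 ] [45 43 41]
    294 [ 0.5541 -0.1036  0.1191] [45 43 42]
w16 345 [0.0947 0.0955 0.096  0.0965 0.0995] [ 0.55430734 -0.11643729  0.09422634] [ 0.56607198 -0.09491936  0.10172613]
  collar 0.09251501038232351
    278 [ 0.5555 -0.1041  0.0953] [136 135 120]
    280 [ 0.5562 -0.1043  0.0957] [156 154 137]
    282 [ 0.5568 -0.1045  0.0962] [155 153 136]
    284 [ 0.5565 -0.1044  0.0992] [122 120 107]
    286 [ 0.5561 -0.1042  0.1023] [60 57 53]
    288 [ 0.5567 -0.1044  0.103 ] [50 49 46]
    290 [ 0.5554 -0.1039  0.108 ] [45 44 42]
    292 [ 0.5566 -0.1043  0.1072] [45 45 43]
    294 [ 0.5559 -0.1041  0.1105] [47 45 43]
```

Request:
drive_tool(moves=[{"dx":0,"dy":0,"dz":-0.008,"ax":0,"ay":0,"az":0,"fingers":0.0},{"dx":0,"dy":0,"dz":-0.02,"ax":0,"ay":0,"az":0,"fingers":0.0},{"dx":0,"dy":0,"dz":-0.045,"ax":0,"ay":0,"az":0,"fingers":0.0},{"dx":0,"dy":0,"dz":-0.08,"ax":0,"ay":0,"az":0,"fingers":0.0},{"dx":0,"dy":0,"dz":-0.11,"ax":0,"ay":0,"az":0,"fingers":0.0}])

```text
clock: 13.1
position: [0.5678, -0.106, 0.1778]
orientation: [3.141, -0.003, 2.838]
wrist_force: [0.2, -0.4, 0.2]
grip_width: -0.0
```

Request:
drive_tool(moves=[{"dx":0.03,"dy":0,"dz":-0.02,"ax":0,"ay":0,"az":0,"fingers":0.0},{"dx":0.07,"dy":0,"dz":-0.03,"ax":0,"ay":0,"az":0,"fingers":0.0},{"dx":0.11,"dy":0,"dz":-0.03,"ax":0,"ay":0,"az":0,"fingers":0.0},{"dx":0.13,"dy":0,"dz":-0.03,"ax":0,"ay":0,"az":0,"fingers":0.0},{"dx":0.13,"dy":0,"dz":-0.03,"ax":0,"ay":0,"az":0,"fingers":0.0}])

```text
clock: 13.6
position: [0.4421, -0.0666, 0.2092]
orientation: [3.141, -0.001, 2.838]
wrist_force: [0.2, -0.0, -0.3]
grip_width: 0.002
```

Run:
```python
from cell import r
from h import *
import cv2
s=r.get_state();print(s["position"],s["clock"],s["wrist_force"])
c=r.camera("top");cv2.imwrite("pics/top9.png",cv2.resize(c["image"][120:280,240:430,::-1],None,fx=3.7,fy=3.7,interpolation=cv2.INTER_CUBIC))
c=r.camera("wrist");cv2.imwrite("pics/w17.png",c["image"][:,:,::-1])
c=r.camera("side");cv2.imwrite("pics/s9.png",c["image"][:,:,::-1])
```

```text
[ 0.44213753 -0.06658097  0.20924254] 13.6 [ 0.20853088 -0.02671291 -0.2918603 ]
```

View pics/top9.png

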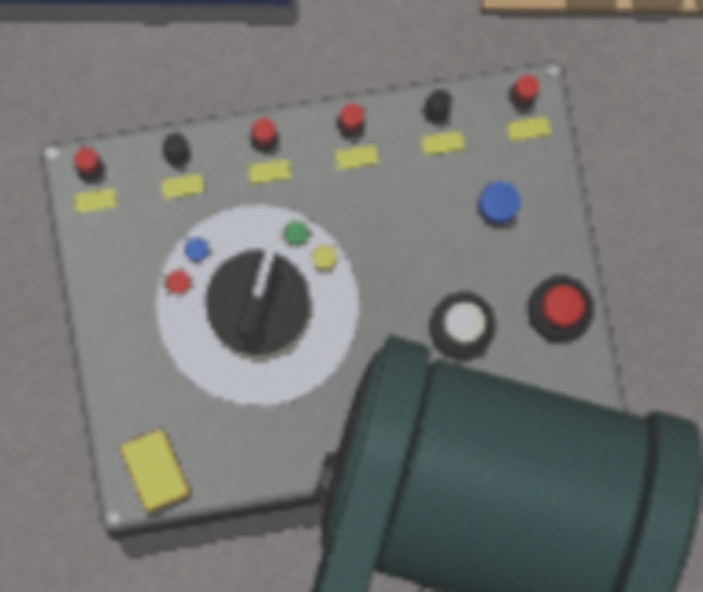

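View pics/w17.png

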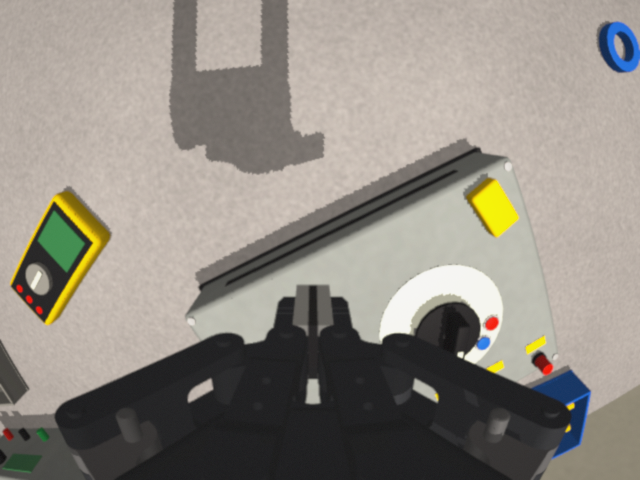

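View pics/s9.png

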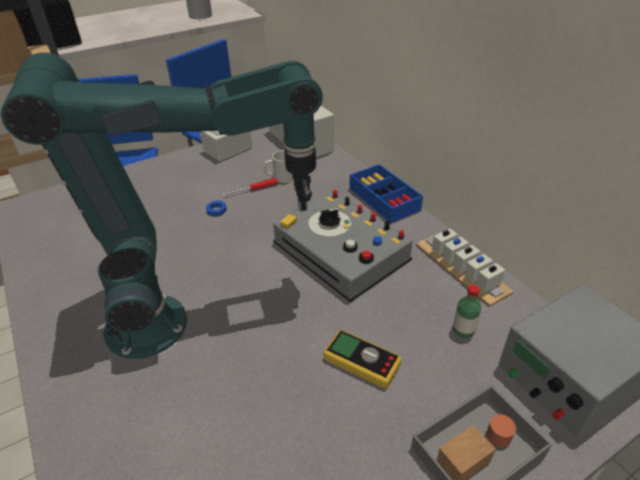

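The top view shows the pointer at (265,252), beside the green lamp at (296,233). The knob is down, the white button (466,321) is out again, and the red button, cap and fuse box have not moved. The side view shows the arm clear of everything.

```bash
python3 -c "
from cell import r
print(r.hand_in())"
```

```text
the job is handed in; nothing more can be done
None
```

The supply box is set to green and the job is handed in, at about 14 s of the 62 s allowed.

- **Knob:** I lifted it about 12 mm and turned it to −20°. With the fingers eased, I then let it ride on the plate in small steps. It dropped home at about −27°, 11° to one side of the green lamp at −38°. The skirt top came down from about 105.5 mm to 98 mm, its height before I lifted it. I turned the fingers back before opening them, so they would not press on the key.
- **White button:** I pressed it only after the knob was home. It travelled about 6 mm to its stop under 11 N, then I let go. It shows out again in the last top view.
- **Other things:** The red button was not touched, and nothing else on the bench or box appears to have moved. The arm ended clear of everything with no force on it.

Two checks disagreed with the description:
- **Fingertips:** They ended about 34 mm short of the stated tool point. The first grip therefore closed on air above the bar. I corrected this from the wrist camera's depth readings.
- **White button height:** The wrist camera put its top about 4 mm higher than stated, so I judged the press by measured travel instead.

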